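Clamp a small book upright in the endband press

ROBOT

A 6-joint arm with a two-finger parallel gripper is mounted at the origin on the work surface. World frame = base frame: x ahead of the robot, y to its left, z up, the work surface at z = 0. Lengths are in m, angles in rad, forces in N, time in s.
With the tool pointing down it reaches from about 0.35 to 0.775 m from the base axis. Payload 5.5 kg.
Tool frame: the origin (TCP) lies midway between the tips of the shut fingers; the grasp point (between the pads) lies 19 mm behind it; z points along the fingers, y is the line along which they close (so a half turn about z gives the same grasp; the last joint's range is limited). The gripper opens to 85 mm and grips with 20 to 120 N. Pads are 22 mm wide; open, the fingers measure 114 mm over their backs; the gripper's body (76 mm by 85 mm) begins 54 mm behind the grasp point. The pads swing forward as they close: fully open they stand 13 mm farther back than shut.
Start: joints at [-1.429, 0.313, 0.046, 1.304, 0, 1.431], TCP at [0.16, -0.552, 0.231] pointing down, gripper open.
Joint ranges: [-2.76, 2.76], [-0.86, 1.69], [-1.03, 1.26], [-2.2, 2.34], [-1.47, 1.5], [-3.14, 3.14]. Speed limits (rad/s): [2.57, 2.57, 3.14, 3.14, 3.14, 3.14].

INTERFACE

Orientations are given as a unit quaternion [w, x, y, z].
In Python, from workcell import get_state, read_camera, camera_info, hand_in, recognise gives the robot as it stands.
- The arm moves only by the tool arm_command, never from a script. Its argument "moves" is one flat list of numbers, 7 for each row, row after row: the opening, from -1 (shut) to 1 (fully open), then the shift along the tool's x, y, z in mm, then the turn, a rotation vector about the tool's x, y, z in rad. A call has 1 to 8 rows; each row shifts and turns the commanded pose from where the row before left it, along the tool's axes as they then stand; what a row does not reach is not made up. A row lasts 1/8 s, in which the tool goes at most 62.5 mm and 10.7 degrees, less where a joint would pass 70% of its speed; a pose out of reach is approached as far as the arm can. A call with a gripper value outside its range is refused whole. The fingers move at their own pace and stop on an object; "newtons" is the grip in N (left out, the last holds). Time passes only in rows, so rows that do not move let the fingers close. It gives the time, the measured TCP pose, the force, the opening and the grip force at its end, in the units of the state.
- get_state(): the state, without advancing time (a new reading comes with each control period).
- read_camera(name): name is "side" or "top" or "wrist"; returns (picture, depth): 420x560x3 uint8, blue, green, red; 420x560 float32, m along the optical axis (not along the pixel's ray), 0 where there is no reading.
- camera_info(name): a dict with "fovy" (degrees; the focal length in pixels is half the picture's height over the tangent of half this angle, whatever the lens; pixels are square), "cx", "cy" (the principal point, pixels), "eye" and "orientation" of the camera in the world; the wrist camera has in their place "tool_from_camera" (4x4, takes a point from camera to tool coordinates, whose origin is the TCP and whose axes are the flange's). Camera axes: x right, y down, z forward; pixel columns grow to the right and rows downward; lengths in m; the calibration is good to about 2 mm. A picture is of the moment at which its call begins: read the wrist's pose just before it. camera_info takes no time and is no camera call.
- hand_in(): hands the job in; it is judged then, once.
Trained networks look in the newest picture that a camera, given by its name, has taken for a name from the list of things; names that differ only in an ending like _2 or _b are one class to them, and where a whole thing is asked for, a point or a joint stands for the part that bears it (a point fixed in the world has none). Each returns a list of dicts, best first, with "confidence" (0 to 1); they miss things now and then, are a little off and sometimes report something else, mostly with a low value. They report only what shows in the picture. A call takes as long as a camera call. They do not tell look-alikes from the thing itself.
- recognise(camera, label): "point" ([column, row] in pixels, amid what is visible of it).
The state is a dict: "clock": time; "joint_pos": joint angles; "qvel": joint speeds; "tau": joint torques, N m; "tcp_pos": TCP position; "orientation": TCP orientation; "wrist_force": force on the tool from outside, world axes, zero at the start; "ft_torque": the same for the moment, N m; "finger_gap": finger opening in m; "grip_force": force on a finger pad.
Only numpy, scipy, OpenCV 4.12 (cv2) and the standard library are available. Lean on these libraries where they do the work, as an engineer would, in place of code of your own. Each camera call takes 0.05 s, during which the arm holds its last target. There are 200 camera calls.

TASK

Take the little parchment book from its stand and stand it on its tail, head up, on the floor of the wooden press, between the two cheeks and the side rails - the sliding cheek must first be drawn back by its red knob, and in there fingers fit only over the book's covers. Then slide the cheek up until the book is held snugly, flat against the fixed cheek with no play, and let go. Do not drop or crush the book, and leave the other things on the bench where they are.

Things in the scene. Friction and masses are not known exactly. Their poses are not given: they have to be found in the camera images.
- book: small parchment-bound book, a rigid block 32 mm thick (x, over the two covers) x 58 mm wide (y, spine at +y, fore-edge at -y) x 96 mm tall (z, tail to head), 0.17 kg. Origin: centre of its tail (underside when it stands). At the start it leans back 40 degrees on the stand: its z axis points up and to the stand's +x, 40 degrees from vertical, its y axis is parallel to the stand's y
- stand: narrow dark wooden book stand on a grey base plate (150 x 90 x 12 mm), fixed. Origin on the bench under it. Its sloping back board and the ledge under the tail are only 44 mm wide (y), so the book's spine and fore-edge overhang by 7 mm on each side; the back board reaches past the head. The middle of the book's tail rests at (-30, 0, 37) mm in this frame; the top of the board is about 110 mm high
- press: wooden endband press, fixed: base 110 (x) x 240 (y) x 12 mm high, origin on the bench near its middle. Fixed cheek at +y: 98 mm wide, top at 102 mm, clamping face at y = +85 mm looking to -y. Two aluminium guide rails along y, from the fixed cheek to y = -60 mm: inner faces at x = +37 and -37 mm, tops 124 mm above the bench, 16 mm above the head of a book standing in it
- press_floor (a point): point on the press floor (12 mm above the bench), in the middle between the rails, right at the fixed cheek's face; axes parallel to the press's
- carriage (a joint): sliding cheek of the press: the free gap between it and the fixed cheek, in m: 0 shut, 0.140 drawn fully back (stop); it slides along the press's y axis, opening towards -y, with about 4 N of friction, and stays where it is left. Cheek 70 mm wide, 50 mm thick, top 102 mm above the bench
- carriage_knob (a point): grip point of the upright red cylindrical knob (24 mm diameter) on top of the sliding cheek, 158 mm above the bench; the knob spans 102 to 176 mm above the bench. It is 36 mm behind the sliding cheek's clamping face
- bowl: small white porcelain bowl, 100 mm across, 40 mm high; origin under its centre
- pencil: orange pencil lying on the bench, 165 mm long, 8 mm thick
- folder: ivory-coloured flat folding tool, 140 x 22 x 5 mm, lying on the bench
- weight: brass cylinder weight, 52 mm across, 50 mm high
- jar: amber glass jar, 64 mm across, 85 mm high
- closed_book: large blue cloth-bound book lying closed, 120 x 170 x 30 mm
- brush: brush lying at the right side of the bench
Things that resemble listed ones, but are neither listed nor needed, are in the scene too. What is shaped like the book but orange or turquoise is not meant.

How it is judged:
By the outcome, as a careful person would: the job done as asked, in the order asked, and still so for the second after the job is handed in, with the robot touching nothing.
It also fails if it takes over 72 s, if anything falls off the work surface, if the arm or the gripper's body presses on something with over 40 N, if the wrist force passes 120 N, or if a joint passes its speed limit or range.

## Working session

There is one attempt and no reset: what is moved stays moved. The work goes in short steps, Python scripts to look and compute and a tool call to move; the robot and the scene stay as the last step left them, time stands still between calls to the robot, and variables do not carry over. Pictures are saved under pics/ and viewed, at most 10 in all, crops included, and the job is handed in when it is done.

Besides the shell and the picture viewer there is one more tool, called as name(argument=value, ...), one argument or row to a line, values as JSON. arm_command: Moves the arm, as the interface text tells. Its arguments: {"type":"object","properties":{"moves":{"type":"array"},"newtons":{"type":"number"}},"required":["moves"]}

```bash
mkdir -p pics; cat > h.py <<'E'
import numpy as np, cv2
from scipy.spatial.transform import Rotation as R
from workcell import *
def q2R(q): return R.from_quat([q[1],q[2],q[3],q[0]]).as_matrix()
def cam(name):
    i=camera_info(name); s=get_state()
    p,d=read_camera(name)
    f=210/np.tan(np.radians(i['fovy'])/2)
    if name=='wrist':
        T=np.array(i['tool_from_camera']); Rt=q2R(s['orientation'])
        Rc=Rt@T[:3,:3]; e=Rt@T[:3,3]+np.array(s['tcp_pos'])
    else:
        o=np.array(i['orientation']); Rc=q2R(o) if o.size==4 else o.reshape(3,3); e=np.array(i['eye'])
    v,u=np.mgrid[:420,:560]
    X=np.stack([(u-i['cx'])/f*d,(v-i['cy'])/f*d,d],-1)@Rc.T+e
    X[d==0]=np.nan
    return p,d,X
E
python3 - <<'E'
from h import *
for c in ['side','top']:
    p,d,X=cam(c); cv2.imwrite(f'pics/{c}0.png',p); np.save(f'{c}0.npy',X); print(camera_info(c))
    for l in ['book','stand','press','carriage_knob','closed_book','jar','bowl']:
        for r in recognise(c,l)[:4]:
            u,v=map(int,r['point']); print(c,l,u,v,round(r['confidence'],2),X[min(v,419),min(u,559)].round(3))
print(get_state())
E
```

```text
{'fovy': 48.109004272308916, 'cx': 281.4659038923188, 'cy': 210.13807821847547, 'eye': array([ 0.4022996 , -0.81721669,  0.98448021]), 'orientation': array([-0.33496738,  0.93655197, -0.09397343,  0.04285166])}
side book 281 268 0.91 [ 0.532 -0.268  0.098]
side book 337 327 0.83 [ 0.631 -0.399  0.031]
side book 288 223 0.7 [ 0.586 -0.1    0.035]
side book 224 251 0.58 [ 0.415 -0.154  0.034]
side stand 290 285 0.56 [ 0.556 -0.264  0.009]
side press 300 391 0.65 [ 0.521 -0.514  0.021]
side press 255 133 0.55 [0.554 0.203 0.081]
side press 257 129 0.48 [0.561 0.208 0.091]
side carriage_knob 261 127 0.94 [0.572 0.206 0.098]
side closed_book 338 147 0.65 [0.794 0.155 0.029]
side jar 376 264 0.87 [ 0.748 -0.291  0.084]
side bowl 179 134 0.76 [0.336 0.321 0.011]
{'fovy': 54.52021053044687, 'cx': 276.4147918998861, 'cy': 205.8042615990154, 'eye': array([ 0.45601641, -0.07973512,  1.10117016]), 'orientation': array([ 0.03754193, -0.69685634,  0.71436163, -0.05166543])}
top book 382 188 0.91 [ 0.633 -0.387  0.03 ]
top book 269 208 0.77 [ 0.586 -0.083  0.035]
top book 295 276 0.62 [ 0.407 -0.14
[... 588 characters left out ...]
': array([-1.42859094e+00,  3.13175839e-01,  4.61264260e-02,  1.30360194e+00,
       -2.06678792e-05,  1.43117231e+00]), 'qvel': array([ 1.53677893e-04,  7.30416664e-05, -9.99214746e-04,  1.98046247e-03,
       -5.38844746e-04,  8.10680898e-04]), 'tau': array([ 5.01261984e-04, -4.80394900e+01,  2.98790950e+01, -7.83638575e-05,
       -2.81024231e-04, -2.78977166e-05]), 'tcp_pos': array([ 0.15989409, -0.55237552,  0.23134777]), 'orientation': array([ 7.24999971e-05,  9.90087939e-01,  1.40448810e-01, -1.02403735e-05]), 'wrist_force': array([-0.44419119, -0.08597859, -0.30309792]), 'ft_torque': array([ 0.00318382, -0.002714  , -0.05796688]), 'grip_force': 0.0, 'finger_gap': 0.08518856624744929}
```

View pics/top0.png

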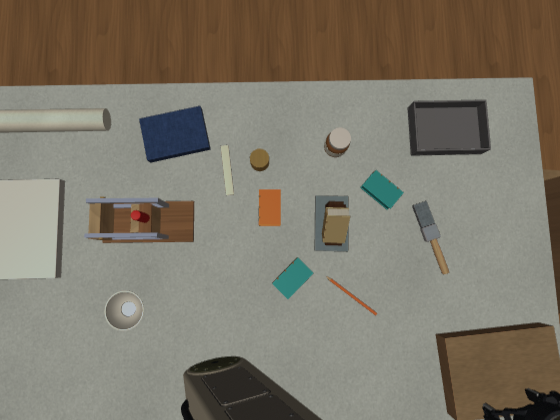

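View pics/side0.png

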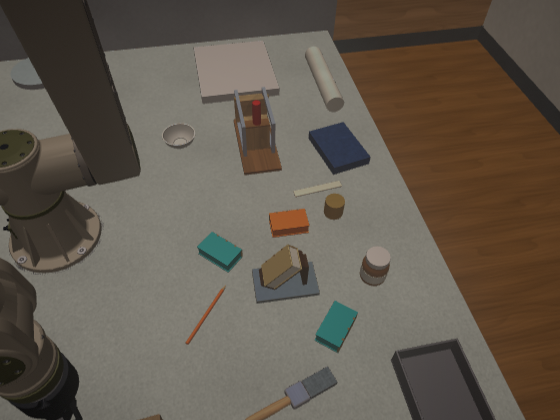

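Candidates for the book: in the top picture the parchment one leaning on the grey-based stand is at (336,222). The turquoise ones are at (382,188) and (293,278), and the orange one is at (270,208). Only the first fits, because it is parchment-coloured and leans on the stand. The press is at (130,218), with its red knob at (138,216). I'll confirm with one crop and fit the poses from the point clouds.

```bash
python3 - <<'E'
from h import *
im=cv2.imread('pics/top0.png'); a=cv2.resize(im[180:270,60:200],None,fx=4,fy=4,interpolation=cv2.INTER_CUBIC); b=cv2.resize(im[180:270,290:380],None,fx=4,fy=4,interpolation=cv2.INTER_CUBIC)
cv2.imwrite('pics/crop.png',np.hstack([a[:, :440],b[:, :360]]))
X=np.load('top0.npy')
def box(P,n):
    c,s,a=cv2.minAreaRect((P[:,:2]*1000).astype(np.float32)); print(n,len(P),np.round(c,1),np.round(s,1),round(a,2))
def comp(m,n):
    m=m.astype(np.uint8); k,l,st,_=cv2.connectedComponentsWithStats(m)
    for i in range(1,k):
        if st[i,4]>60: box(X[l==i],n); P=X[l==i]; print('   z',np.median(P[:,2]).round(4))
roi=np.zeros(X.shape[:2],bool); roi[180:265,300:365]=1
comp(roi&(X[...,2]>.006)&(X[...,2]<.020),'plate')
m=roi&(X[...,2]>.03); P=X[m]; 
g=im.astype(int); 
print('stand high', P[:,2].max())
roi2=np.zeros(X.shape[:2],bool); roi2[180:265,70:210]=1
comp(roi2&(X[...,2]>.115)&(X[...,2]<.132),'rails')
comp(roi2&(X[...,2]>.09)&(X[...,2]<.112),'cheeks')
comp(roi2&(X[...,2]>.165)&(X[...,2]<.19),'knobtop')
comp(roi2&(X[...,2]>.007)&(X[...,2]<.02),'base')
# book planes
for r in range(196,256,4): print(r,' '.join(f'{X[r,c,0]*1000:.0f},{X[r,c,1]*1000:.0f},{X[r,c,2]*1000:.0f}' for c in (318,326,332,338,344,347)))
E
```

```text
plate 825 [ 545.9 -249.1] [ 87.7 149.4] 87.65
   z 0.0118
stand high 0.12387543764754827
rails 328 [605.  270.4] [170.9  12.8] 89.15
   z 0.1231
rails 324 [518.6 271.8] [173.7  12.5] 89.47
   z 0.1233
cheeks 391 [565.  344.3] [29.9 72.5] 89.36
   z 0.1007
cheeks 457 [560.6 231.3] [52.7 68.8] 88.63
   z 0.1028
knobtop 94 [561.1 220.9] [22.2 20.9] 87.74
   z 0.1747
base 1472 [561.  240.3] [240.1 108.6] 89.28
   z 0.0114
base 479 [572.3 301.1] [63.3 78.7] 88.48
   z 0.0115
196 618,-217,12 618,-239,10 617,-255,12 617,-271,11 616,-287,14 616,-296,11
200 608,-217,9 607,-238,10 607,-255,10 606,-271,8 605,-287,13 605,-295,11
204 596,-216,14 593,-234,34 585,-240,96 584,-255,97 584,-271,94 595,-295,10
208 585,-215,13 574,-224,104 574,-239,102 574,-254,98 573,-269,100 573,-276,102
212 575,-215,10 563,-222,113 563,-237,111 563,-252,108 562,-266,112 562,-274,111
216 564,-214,13 553,-221,119 552,-235,119 552,-250,120 551,-264,122 551,-272,120
220 553,-214,14 544,-222,110 543,-237,109 543,-251,110 542,-265,112 542,-273,110
224 542,-214,12 535,-223,96 534,-237,100 534,-253,99 534,-268,95 533,-274,101
228 531,-213,13 526,-224,88 525,-238,92 525,-254,88 525,-269,87 524,-276,89
232 521,-213,14 516,-225,75 516,-241,74 516,-256,74 515,-271,76 519,-292,6
236 510,-213,11 507,-226,64 506,-242,66 506,-257,66 506,-272,67 508,-290,14
240 499,-212,10 497,-228,50 497,-243,53 496,-257,59 496,-274,54 497,-290,11
244 489,-212,10 487,-229,44 487,-245,40 486,-259,46 487,-281,10 487,-289,12
248 478,-211,12 478,-233,12 477,-248,16 477,-265,11 476,-281,11 476,-288,14
252 468,-212,-1 467,-234,0 467,-250,2 nan,nan,nan 466,-282,3 466,-290,0
```

View pics/crop.png

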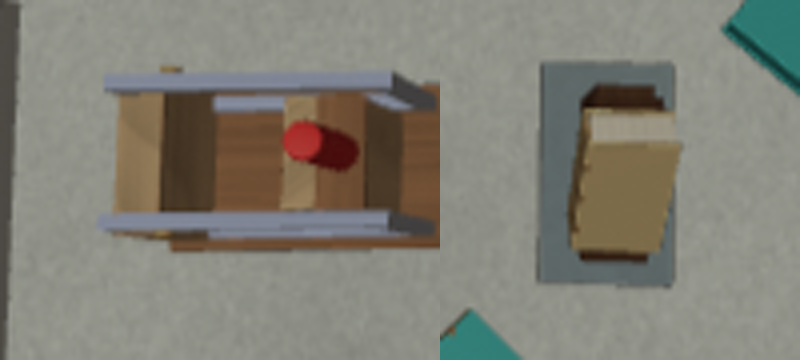

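The crop shows the parchment book leaning on its dark stand (right), and the press with the red knob at about half gap (left). This settles the identities. First I turn the tool by about 163°, keeping joint 6 within range.

arm_command(
  moves=[1,0,0,-4,0,0,-0.178,1,0,0,-4,0,0,-0.178,1,0,0,-4,0,0,-0.178,1,0,0,-4,0,0,-0.178,1,0,0,-4,0,0,-0.178,1,0,0,-4,0,0,-0.178,1,0,0,-4,0,0,-0.178,1,0,0,-4,0,0,-0.178],
)

```text
clock: 1.8
tcp_pos: [0.1599, -0.5524, 0.2635]
orientation: [0.0, 0.656, 0.755, -0.0]
wrist_force: [-0.1, -0.5, 0.1]
finger_gap: 0.0852
grip_force: 0.0
```

arm_command(
  moves=[1,0,0,0,0,0,-0.178,1,0,0,0,0,0,-0.178,1,0,0,0,0,0,-0.178,1,0,0,0,0,0,-0.178,1,0,0,0,0,0,-0.178,1,0,0,0,0,0,-0.178,1,0,0,0,0,0,-0.178,1,0,0,0,0,0,-0.178],
)

```text
clock: 2.8
tcp_pos: [0.1599, -0.5524, 0.2633]
orientation: [0.0, 0.003, 1.0, -0.0]
wrist_force: [-0.1, 0.1, -0.1]
finger_gap: 0.0851
grip_force: 0.0
```

arm_command(
  moves=[1,-25,48,0,0,0,0,1,-25,48,0,0,0,0,1,-25,48,0,0,0,0,1,-25,48,0,0,0,0,1,-25,48,0,0,0,0,1,-25,48,0,0,0,0,1,-25,48,0,0,0,0,1,-25,48,0,0,0,0],
)

```text
clock: 3.8
tcp_pos: [0.3651, -0.1692, 0.2636]
orientation: [0.001, 0.006, 1.0, -0.0]
wrist_force: [0.7, -0.5, -1.2]
finger_gap: 0.0858
grip_force: 0.0
```

arm_command(
  moves=[1,-25,48,0,0,0,0,1,-25,48,0,0,0,0,1,-25,48,0,0,0,0,1,-25,48,0,0,0,0,1,-25,48,0,0,0,0,1,-25,48,0,0,0,0,1,-25,48,0,0,0,0,1,0,0,0,0,0,0],
)

```text
clock: 4.8
tcp_pos: [0.5444, 0.1661, 0.2622]
orientation: [-0.0, 0.004, 1.0, 0.0]
wrist_force: [0.0, -0.6, -0.6]
finger_gap: 0.0855
grip_force: 0.0
```

```bash
python3 - <<'E'
from h import *
p,d,X=cam('wrist'); cv2.imwrite('pics/w1.png',p); np.save('w1.npy',X)
print(np.round(camera_info('wrist')['tool_from_camera'],3))
for r in recognise('wrist','carriage_knob')[:2]: print(r)
def comp(m,n):
    k,l,st,_=cv2.connectedComponentsWithStats(m.astype(np.uint8))
    for i in range(1,k):
        if st[i,4]>150:
            P=X[l==i]; c,s,a=cv2.minAreaRect((P[:,:2]*1000).astype(np.float32)); print(n,st[i],np.round(c,1),np.round(s,1),round(a,2),np.median(P[:,2]).round(4))
for lo,hi,n in [(.118,.13,'rail'),(.096,.109,'cheek'),(.170,.182,'knob'),(.006,.018,'base')]: comp((X[...,2]>lo)&(X[...,2]<hi),n)
E
```

```text
[[ 0.001 -0.964 -0.267  0.069]
 [ 1.     0.     0.001  0.001]
 [-0.001 -0.267  0.964 -0.143]
 [ 0.     0.     0.     1.   ]]
{'point': [340.2, 201.6], 'confidence': 0.78}
rail [ 300  159  181   15 2080] [518.  273.1] [172.   13.7] 89.75 0.1248
rail [ 298  242  168   15 1848] [605.6 272.3] [172.5  14.9] 89.2 0.1246
cheek [ 316  174   52   62 1874] [562.6 232.9] [51.5 68.3] 89.29 0.1044
cheek [ 425  174   40   66 1884] [567.3 344.9] [29.3 75.7] 89.0 0.1029
knob [331 212  29  29 626] [560.6 221.9] [22.7 22.6] 48.2 0.1764
base [358   0  58  26 904] [353.1 291.5] [65.7 29.6] 89.72 0.0117
base [ 24  14  51  95 628] [ 411.4 -115.7] [ 50.2 109. ] 74.51 0.0121
base [ 485   72   44  193 1283] [549.2 470.7] [  4.2 259.4] 89.87 0.0123
base [   0  135   21   96 1015] [ 557.3 -206.6] [ 23.8 133.1] 79.43 0.0116
base [ 246  145  181   79 5305] [560.8 240.9] [239.1 109. ] 89.59 0.0128
base [114 174  14  68 318] [591.2 -54.1] [ 3.5 95.1] 89.56 0.0123
base [ 364  174   40   40 1410] [572.4 308.5] [48.1 55.4] 88.79 0.0131
base [222 290 109  24 494] [740.8 159.1] [  3.3 169.4] 11.11 0.0122
base [  0 294  23  36 260] [ 754.7 -246.5] [59. 21.] 13.62 0.0115
```

View pics/w1.png

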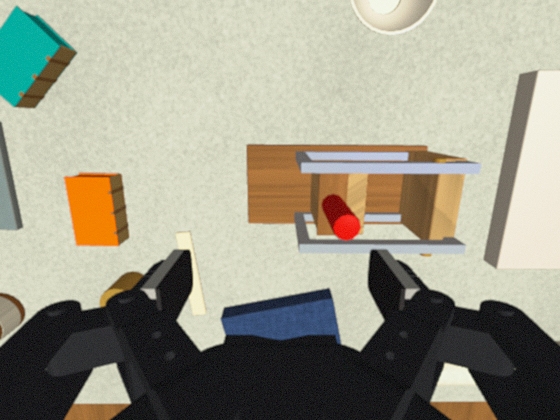

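The wrist view shows the knob at pixel (345,215), top at (0.561, 0.222, 0.176), which matches its known height. The rails are 124 mm high. Now I go above the knob, down over it and grip.

arm_command(
  moves=[1,-8,28,0,0,0,0,1,-8,28,0,0,0,0,1,0,0,0,0,0,0,1,0,0,40,0,0,0,1,0,0,40,0,0,0,1,0,0,30,0,0,0,1,0,0,14,0,0,0,1,0,0,0,0,0,0],
)

```text
clock: 5.9
tcp_pos: [0.5595, 0.2178, 0.139]
orientation: [-0.001, 0.007, 1.0, -0.0]
wrist_force: [0.4, 0.3, -0.0]
finger_gap: 0.0851
grip_force: 0.0
```

arm_command(
  moves=[-1,0,0,0,0,0,0,-1,0,0,0,0,0,0,-1,0,0,0,0,0,0,-1,0,0,0,0,0,0,-1,0,0,0,0,0,0,-1,0,0,0,0,0,0],
  newtons=40,
)

```text
clock: 6.65
tcp_pos: [0.5605, 0.2195, 0.1402]
orientation: [0.001, 0.006, 1.0, 0.0]
wrist_force: [-0.5, 0.9, 5.5]
finger_gap: 0.023
grip_force: 39.4
```

arm_command(
  moves=[-1,0,-6,0,0,0,0,-1,0,-10,0,0,0,0,-1,0,-10,0,0,0,0,-1,0,-10,0,0,0,0,-1,0,-10,0,0,0,0,-1,0,-10,0,0,0,0,-1,0,-6,0,0,0,0,-1,0,0,0,0,0,0],
)

```text
clock: 7.65
tcp_pos: [0.5597, 0.157, 0.1402]
orientation: [0.001, 0.006, 1.0, 0.0]
wrist_force: [-1.8, 0.5, 6.1]
finger_gap: 0.0231
grip_force: 39.5
```

arm_command(
  moves=[1,0,0,0,0,0,0,1,0,0,0,0,0,0,1,0,0,0,0,0,0,1,0,0,0,0,0,0,1,0,0,-30,0,0,0,1,0,0,-40,0,0,0,1,0,0,-40,0,0,0,1,0,-10,0,0,0,0],
)

```text
clock: 8.65
tcp_pos: [0.5611, 0.1475, 0.253]
orientation: [0.003, 0.005, 1.0, 0.0]
wrist_force: [0.7, -0.3, -0.5]
finger_gap: 0.0851
grip_force: 0.0
```

arm_command(
  moves=[1,-6,-50,0,0,0,0,1,-6,-50,0,0,0,0,1,-6,-50,0,0,0,0,1,-6,-50,0,0,0,0,1,-6,-50,0,0,0,0,1,-6,-50,0,0,0,0,1,-6,-50,0,0,0,0.029,1,-1,-48,0,0,0,0],
)

```text
clock: 9.65
tcp_pos: [0.5957, -0.2534, 0.2478]
orientation: [-0.001, 0.021, 1.0, 0.0]
wrist_force: [-0.3, 0.1, -0.6]
finger_gap: 0.0856
grip_force: 0.0
```

arm_command(
  moves=[1,0,0,0,0,0.14,0,1,0,0,0,0,0.14,0,1,0,0,0,0,0.14,0,1,0,0,0,0,0.14,0,1,0,0,0,0,0.14,0,1,0,0,0,0,0,0],
)

```text
clock: 10.4
tcp_pos: [0.5621, -0.2418, 0.2227]
orientation: [-0.324, 0.017, 0.946, 0.002]
wrist_force: [-0.2, -0.1, 0.3]
finger_gap: 0.0856
grip_force: 0.0
```

```bash
cat >> h.py <<'E'
def go(T,yaw,tilt):
    "shift (mm) and rotvec in tool axes to TCP T (mm), tool down with x at yaw, then tilt about tool y (deg)"
    s=get_state(); Rc=q2R(s['orientation'])
    Rt=R.from_euler('z',yaw,degrees=True).as_matrix()@np.diag([1,-1,-1])@R.from_euler('y',tilt,degrees=True).as_matrix()
    print('shift',(Rc.T@(np.array(T)-1000*np.array(s['tcp_pos']))).round(1),'turn',R.from_matrix(Rc.T@Rt).as_rotvec().round(3),'then shift in target axes',(Rt.T@(np.array(T)-1000*np.array(s['tcp_pos']))).round(1))
E
python3 - <<'E'
from h import *
p,d,X=cam('wrist'); cv2.imwrite('pics/w2.png',p); np.save('w2.npy',X)
s=get_state(); print(s['tcp_pos'],s['joint_pos'])
go([597.5,-251,149.6],177.65,40)
# book colour front/head points by top camera
p,d,X=cam('top'); cv2.imwrite('pics/t2.png',p)
E
```

```text
[ 0.56223556 -0.24211836  0.22633316] [-0.42147106  1.11164738  1.26228386  2.33622791 -0.23848936 -0.30946604]
shift [-74.9  -7.1  39.3] turn [-0.011  0.044  0.001] then shift in target axes [-76.6  -7.4  35.9]
```

View pics/w2.png

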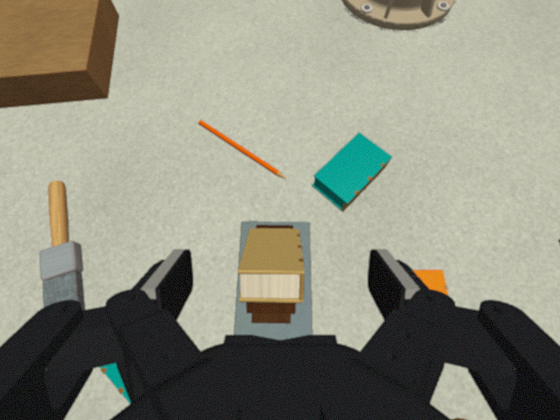

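Here the book's page-block head faces the camera at (272,288), and the stand plate is under it. The arm reached limits on joints 3 and 4 at a full 40° tilt. I'll grasp over spine and fore-edge with a 20° tool tilt instead.

```bash
python3 - <<'E'
from h import *
X=np.load('w2.npy'); 
roi=np.zeros(X.shape[:2],bool); roi[215:320,230:320]=1
psi=np.radians(-2.35); c,s=np.cos(psi),np.sin(psi)
L=X[...,0]*c+X[...,1]*s; M=-X[...,0]*s+X[...,1]*c
m=roi&(X[...,2]>.035)
for r in range(228,312,8):
    k=np.where(m[r])[0]; 
    if len(k): print(r,k[0],k[-1],(X[r,k[0]]*1000).round(),(X[r,k[-1]]*1000).round(), (X[r,271]*1000).round(1), ((X[r,k[0],1]+X[r,k[-1],1])*500).round(1))
go([573,-250,163.7],177.65,20)
E
```

```text
228 255 292 [ 491. -268.   48.] [ 492. -225.   47.] [ 491.2 -249.7   47.5] -246.7
236 247 299 [ 506. -276.   67.] [ 507. -219.   65.] [ 505.6 -249.5   63.8] -247.1
244 245 300 [ 518. -276.   81.] [ 519. -219.   78.] [ 518.7 -249.2   80. ] -247.5
252 243 301 [ 529. -276.   93.] [ 531. -220.   92.] [ 530.3 -249.    93.9] -248.0
260 240 302 [ 540. -277.  106.] [ 542. -220.  106.] [ 540.4 -248.8  105.4] -248.8
268 238 303 [ 549. -278.  117.] [ 551. -220.  116.] [ 550.  -248.6  118.5] -249.0
276 240 303 [ 556. -276.  116.] [ 558. -221.  119.] [ 556.3 -248.8  114.8] -248.4
284 240 303 [ 562. -277.  110.] [ 564. -221.  112.] [ 562.6 -249.1  110.6] -248.8
292 240 302 [ 568. -277.  106.] [ 570. -222.  108.] [ 569.  -249.4  106.5] -249.5
300 238 302 [ 574. -279.  102.] [ 576. -222.  103.] [ 575.5 -249.6  102.7] -250.6
308 246 294 [ 581. -272.   99.] [ 583. -229.   99.] [ 582.1 -249.9   99.8] -250.8
shift [-48.1  -6.5  45.4] turn [-0.012 -0.3    0.002] then shift in target axes [-32.6  -7.1  57.5]
```

arm_command(
  moves=[1,0,0,0,0,-0.15,0,1,0,0,0,0,-0.15,0,1,-33,-7,0,0,0,0,1,0,0,0,0,0,0],
)

```text
clock: 11.0
tcp_pos: [0.5949, -0.2522, 0.2203]
orientation: [-0.2, 0.018, 0.98, -0.002]
wrist_force: [0.1, -0.4, -0.5]
finger_gap: 0.0857
grip_force: 0.0
```

```bash
python3 - <<'E'
from h import *
s=get_state(); print(s['tcp_pos'],s['joint_pos'])
go([538.9,-248.7,69.7],177.65,20)
E
```

```text
[ 0.5948504  -0.25220009  0.22032741] [-0.44764044  0.86106803  0.86316773  1.94157726 -0.16691725 -0.37873632]
shift [ -7.5   3.1 160.5] turn [-0.012 -0.054  0.001] then shift in target axes [  1.1   1.2 160.7]
```

arm_command(
  moves=[1,0,0,0,-0.012,-0.054,0,1,1,1,40,0,0,0,1,0,0,40,0,0,0,1,0,0,30,0,0,0,1,0,0,0,0,0,0],
)

```text
clock: 11.62
tcp_pos: [0.5572, -0.2501, 0.1148]
orientation: [-0.175, 0.02, 0.984, 0.004]
wrist_force: [0.2, 0.1, 0.9]
finger_gap: 0.0853
grip_force: 0.0
```

```bash
python3 - <<'E'
from h import *
go([538.9,-248.7,69.7],177.65,20)
E
```

```text
shift [ 1.6  0.6 48.7] turn [ 0.001 -0.002  0.001] then shift in target axes [ 1.8  0.6 48.7]
```

arm_command(
  moves=[1,1,0,24,0,0,0,1,1,0,24,0,0,0,1,0,0,0,0,0,0,-1,0,0,0,0,0,0,-1,0,0,0,0,0,0,-1,0,0,0,0,0,0,-1,0,0,0,0,0,0,-1,0,0,0,0,0,0],
  newtons=30,
)

```text
clock: 12.62
tcp_pos: [0.5403, -0.2494, 0.0718]
orientation: [-0.173, 0.019, 0.985, 0.003]
wrist_force: [1.7, -1.0, 6.8]
finger_gap: 0.0576
grip_force: 32.5
```

arm_command(
  moves=[-1,4,0,-8,0,0,0,-1,7,0,-14,0,0,0,-1,10,0,-28,0,0,0,-1,10,0,-28,0,0,0,-1,10,0,-28,0,0,0,-1,10,0,-28,0,0,0,-1,0,0,0,0,0,0],
)

```text
clock: 13.5
tcp_pos: [0.5377, -0.2492, 0.2161]
orientation: [-0.173, 0.019, 0.985, 0.003]
wrist_force: [0.3, 0.3, -2.3]
finger_gap: 0.0577
grip_force: 32.6
```

```bash
python3 - <<'E'
from h import *
print(get_state()['finger_gap'],get_state()['tcp_pos'])
go([480,20,200],180,-20)
E
```

```text
0.05771643938485525 [ 0.53772861 -0.24920774  0.21605717]
shift [ 58.7 266.8  38.2] turn [-0.001 -0.697 -0.04 ] then shift in target axes [ 59.7 269.2  -4.7]
```

arm_command(
  moves=[-1,0,0,0,0,-0.14,-0.008,-1,0,0,0,0,-0.14,-0.008,-1,0,0,0,0,-0.14,-0.008,-1,0,0,0,0,-0.14,-0.008,-1,0,0,0,0,-0.14,-0.008,-1,12,45,-1,0,0,0,-1,12,45,-1,0,0,0,-1,12,45,-1,0,0,0],
)

```text
clock: 14.5
tcp_pos: [0.4999, -0.1121, 0.2021]
orientation: [0.172, 0.001, 0.985, 0.001]
wrist_force: [0.6, 0.5, -1.7]
finger_gap: 0.0576
grip_force: 33.0
```

arm_command(
  moves=[-1,12,45,-1,0,0,0,-1,12,45,-1,0,0,0,-1,0,44,0,0,0,0,-1,0,0,0,0,0,0,-1,0,0,0,0,0,0],
)

```text
clock: 15.12
tcp_pos: [0.4779, 0.0204, 0.1969]
orientation: [0.172, -0.0, 0.985, 0.001]
wrist_force: [-0.5, -0.7, -1.1]
finger_gap: 0.0573
grip_force: 33.5
```

```bash
python3 - <<'E'
from h import *
s=get_state();print(s['finger_gap'],s['tcp_pos'])
go([480,20,200],180,-20)
p,d,X=cam('side'); cv2.imwrite('pics/s3.png',cv2.resize(p[60:330,120:420],None,fx=2,fy=2)); 
p,d,Y=cam('wrist'); np.save('w3.npy',Y); cv2.imwrite('pics/w3.png',p)
print(recognise('wrist','book')[:3])
t=np.array(s['tcp_pos'])
# side-camera points around and below the tcp
m=(np.abs(X[...,0]-t[0])<.08)&(np.abs(X[...,1]-t[1])<.028)&(X[...,2]>.1)&(X[...,2]<.19); P=X[m]*1000
for z in range(100,190,8):
    q=P[np.abs(P[:,2]-z)<4]
    if len(q): print(z,len(q),np.percentile(q[:,0],[2,98]).round(),np.percentile(q[:,1],[2,98]).round())
E
```

```text
0.05732323192829035 [0.47791531 0.02038898 0.19694139]
shift [-3.  -0.4 -2.2] turn [ 0.002 -0.003  0.   ] then shift in target axes [-3.  -0.4 -2.2]
[{'point': [192.7, 208.0], 'confidence': 0.94}, {'point': [278.7, 266.5], 'confidence': 0.91}, {'point': [3.0, 263.7], 'confidence': 0.69}]
148 10 [457. 484.] [-7. 34.]
156 17 [457. 483.] [-8. 31.]
164 15 [456. 482.] [-7. 29.]
172 17 [456. 487.] [-7. 23.]
180 10 [457. 485.] [-7. 23.]
188 11 [457. 486.] [-7.  0.]
```

View pics/s3.png

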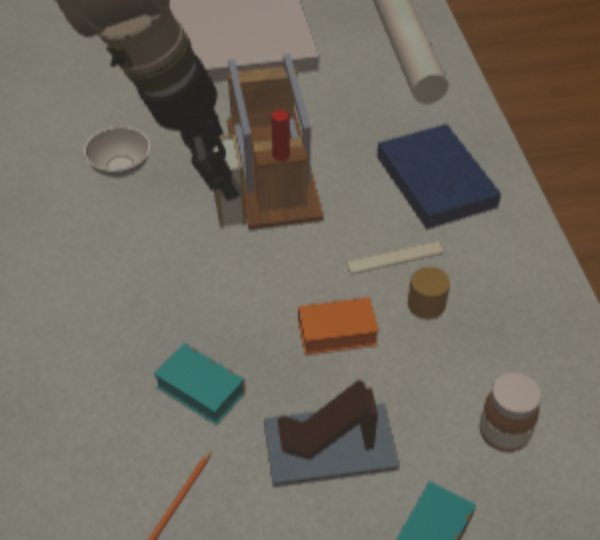

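The picture shows the book upright in the gripper over clear bench. The side cloud shows vertical faces at x = 457–486 mm, with the tail at z ≈ 147 mm. I'll lower it.

arm_command(
  moves=[-1,13.7,0,37.6,0,0,0,-1,13.7,0,37.6,0,0,0,-1,13.7,0,37.6,0,0,0,-1,5.1,0,14.1,0,0,0,-1,1.7,0,4.7,0,0,0,-1,0,0,0,0,0,0],
)

```text
clock: 16.02
tcp_pos: [0.4788, 0.0198, 0.058]
orientation: [0.173, 0.001, 0.985, 0.001]
wrist_force: [0.8, 0.0, -1.2]
finger_gap: 0.0579
grip_force: 33.4
```

arm_command(
  moves=[-1,0.7,0,1.9,0,0,0,-1,0.7,0,1.9,0,0,0],
)

```text
clock: 16.27
tcp_pos: [0.4792, 0.0204, 0.0546]
orientation: [0.174, 0.0, 0.985, 0.001]
wrist_force: [-0.3, -0.5, -1.2]
finger_gap: 0.0578
grip_force: 33.4
```

arm_command(
  moves=[-1,0.4,0,1,0,0,0,-1,0.4,0,1,0,0,0,-1,0,0,0,0,0,0],
)

```text
clock: 16.65
tcp_pos: [0.4782, 0.0206, 0.0515]
orientation: [0.173, 0.0, 0.985, 0.001]
wrist_force: [0.7, 0.1, -0.7]
finger_gap: 0.058
grip_force: 33.4
```

arm_command(
  moves=[-1,0.3,0,0.9,0,0,0,-1,0,0,0,0,0,0],
)

```text
clock: 16.9
tcp_pos: [0.4783, 0.0206, 0.0506]
orientation: [0.173, 0.0, 0.985, 0.001]
wrist_force: [-0.9, 0.5, -1.1]
finger_gap: 0.0579
grip_force: 33.4
```

arm_command(
  moves=[-1,0.3,0,0.9,0,0,0,-1,0,0,0,0,0,0],
)

```text
clock: 17.15
tcp_pos: [0.4786, 0.0205, 0.0498]
orientation: [0.173, 0.0, 0.985, 0.001]
wrist_force: [-0.1, -0.0, -1.2]
finger_gap: 0.0578
grip_force: 33.6
```

arm_command(
  moves=[-1,0.4,0,1,0,0,0,-1,0,0,0,0,0,0],
)

```text
clock: 17.4
tcp_pos: [0.4789, 0.0206, 0.0498]
orientation: [0.174, 0.0, 0.985, 0.001]
wrist_force: [-6.6, 1.3, 11.8]
finger_gap: 0.0579
grip_force: 35.0
```

arm_command(
  moves=[-1,0.4,0,1,0,0,0,-1,0,0,0,0,0,0],
)

```text
clock: 17.65
tcp_pos: [0.4799, 0.0206, 0.0498]
orientation: [0.175, 0.0, 0.985, 0.001]
wrist_force: [-8.4, 1.5, 19.0]
finger_gap: 0.058
grip_force: 35.8
```

arm_command(
  moves=[-1,-0.6,0,-1.6,0,0,0,1,0,0,0,0,0,0,1,0,0,0,0,0,0,1,0,0,0,0,0,0,1,0,0,0,0,0,0,1,-7,0,-19,0,0,0,1,-14,0,-38,0,0,0,1,-14,0,-38,0,0,0],
)

```text
clock: 18.65
tcp_pos: [0.4784, 0.0205, 0.1512]
orientation: [0.172, 0.0, 0.985, 0.001]
wrist_force: [1.6, -0.5, 0.4]
finger_gap: 0.0854
grip_force: 0.0
```

arm_command(
  moves=[1,-14,0,-38,0,0,0,1,0,0,0,0,0.175,0,1,0,0,0,0,0.174,0,1,0,0,0,0,0,0.175,1,0,0,0,0,0,0.175,1,0,0,0,0,0,0.175,1,0,0,0,0,0,0.175,1,0,0,0,0,0,0.175],
)

```text
clock: 19.65
tcp_pos: [0.4792, 0.0203, 0.1907]
orientation: [-0.001, 0.426, 0.905, 0.0]
wrist_force: [-0.7, -0.2, 0.0]
finger_gap: 0.0856
grip_force: 0.0
```

arm_command(
  moves=[1,0,0,0,0,0,0.175,1,0,0,0,0,0,0.175,1,0,0,0,0,0,0.175,1,0,0,0,0,0,0.17,1,0,0,0,0,0,0],
)

```text
clock: 20.27
tcp_pos: [0.4792, 0.0203, 0.1908]
orientation: [-0.001, 0.706, 0.708, -0.0]
wrist_force: [0.0, 0.9, -0.2]
finger_gap: 0.0853
grip_force: 0.0
```

```bash
python3 - <<'E'
from h import *
s=get_state();print(s['tcp_pos'],s['orientation'],s['joint_pos'])
for c in ('wrist','top'):
    p,d,X=cam(c); cv2.imwrite(f'pics/{c}4.png',p); np.save(c+'4.npy',X)
    m=(np.abs(X[...,0]-.472)<.07)&(np.abs(X[...,1]-.02)<.07)&(X[...,2]>.088)&(X[...,2]<.104)
    k,l,st,_=cv2.connectedComponentsWithStats(m.astype(np.uint8))
    for i in range(1,k):
        if st[i,4]>40:
            P=X[l==i]; print(c,st[i],[np.round(v,1) for v in cv2.minAreaRect((P[:,:2]*1000).astype(np.float32))],np.median(P[:,2]))
E
```

```text
[0.47915294 0.02034215 0.19081959] [-1.31668564e-03  7.06187963e-01  7.08023176e-01 -9.54754308e-05] [-0.12609213  0.1484251  -0.26721749  1.15735406  0.00145933  1.44210721]
wrist [ 252  170   39   68 2498] [array([470.8,  21.7]), array([32. , 57.9]), np.float64(0.2)] 0.09505375275109457
top [232 246   8  13  58] [array([471.9,   1.4]), array([17. , 29.2]), np.float64(88.5)] 0.09424776948149116
```

View pics/wrist4.png

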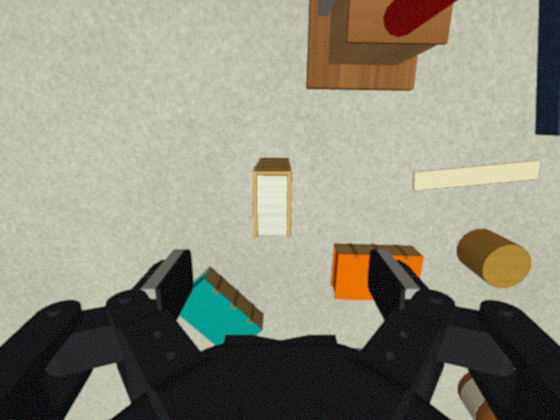

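The wrist view shows the book standing head up at (272,205), square to the axes, 32×58 mm with its top at 95 mm. Next I regrasp over the covers.

arm_command(
  moves=[1,0.7,-8.3,0,0,0,0,1,0,0,40,0,0,0,1,0,0,40,0,0,0,1,0,0,40,0,0,0,1,0,0,20,0,0,0,1,0,0,4,0,0,0,-1,0,0,0,0,0,0,-1,0,0,0,0,0,0],
  newtons=30,
)

```text
clock: 21.38
tcp_pos: [0.4715, 0.0212, 0.0482]
orientation: [-0.0, 0.707, 0.708, 0.001]
wrist_force: [0.8, 0.4, -0.7]
finger_gap: 0.0513
grip_force: 0.0
```

arm_command(
  moves=[-1,0,0,0,0,0,0,-1,0,0,0,0,0,0,-1,0,0,0,0,0,0,-1,0,0,0,0,0,0,-1,0,0,0,0,0,0],
)

```text
clock: 22.0
tcp_pos: [0.4714, 0.0212, 0.048]
orientation: [-0.0, 0.707, 0.707, 0.001]
wrist_force: [-0.5, -0.8, 5.6]
finger_gap: 0.0318
grip_force: 35.0
```

arm_command(
  moves=[-1,0,0,-5,0,0,0,-1,0,0,-25,0,0,0,-1,0,0,-40,0,0,0,-1,0,0,-40,0,0,0,-1,0,0,-42,0,0,-0.156,-1,0,0,0,0,0,-0.156,-1,0,0,0,0,0,-0.156,-1,0,0,0,0,0,-0.156],
)

```text
clock: 23.0
tcp_pos: [0.4704, 0.0211, 0.1989]
orientation: [-0.002, 0.453, 0.891, 0.0]
wrist_force: [0.6, -0.1, -1.5]
finger_gap: 0.0319
grip_force: 34.1
```

arm_command(
  moves=[-1,0,0,0,0,0,-0.156,-1,0,0,0,0,0,-0.156,-1,0,0,0,0,0,-0.156,-1,0,0,0,0,0,-0.156,-1,0,0,0,0,0,-0.156,-1,0,0,0,0,0,-0.156,-1,0,0,0,0,0,0],
)

```text
clock: 23.88
tcp_pos: [0.4704, 0.0211, 0.1988]
orientation: [-0.001, 0.006, 1.0, 0.001]
wrist_force: [-0.7, 1.1, -1.5]
finger_gap: 0.0319
grip_force: 34.1
```

```bash
python3 - <<'E'
from h import *
s=get_state();print(s['tcp_pos'],s['finger_gap'])
go([562,281,200],179.4,0)
E
```

```text
[0.47039565 0.02105702 0.19875188] 0.03189680602806138
shift [-88.5 261.   -1. ] turn [ 0.002 -0.003 -0.001] then shift in target axes [-88.9 260.9  -1.2]
```

arm_command(
  moves=[-1,0,43,-1,0,0,0,-1,0,44,0,0,0,0,-1,0,44,0,0,0,0,-1,0,44,0,0,0,0,-1,0,43,0,0,0,0,-1,0,43,0,0,0,0,-1,-30,0,0,0,0,0,-1,-30,0,0,0,0,0],
)

```text
clock: 24.88
tcp_pos: [0.5335, 0.2825, 0.2001]
orientation: [-0.001, 0.006, 1.0, 0.001]
wrist_force: [0.7, 0.3, -1.8]
finger_gap: 0.0321
grip_force: 34.0
```

arm_command(
  moves=[-1,-28,0,0,0,0,0,-1,0,0,0,0,0,0,-1,0,0,0,0,0,0],
)

```text
clock: 25.25
tcp_pos: [0.5607, 0.2809, 0.1997]
orientation: [-0.002, 0.006, 1.0, 0.001]
wrist_force: [-0.7, -0.1, -1.1]
finger_gap: 0.0316
grip_force: 34.0
```

```bash
python3 - <<'E'
from h import *
go([562,281,61],179.4,0)
p,d,X=cam('top'); cv2.imwrite('pics/t5.png',cv2.resize(p[150:290,60:220],None,fx=4,fy=4))
p,d,X=cam('wrist'); 
cv2.imwrite('pics/w5.png',p)
for r in range(150,300,10): 
    q=X[r]; k=np.where(np.abs(q[:,2]-.124)<.005)[0]
    if len(k): print(r,k[0],k[-1],(q[k[0]]*1000).round(),(q[k[-1]]*1000).round())
E
```

```text
shift [-1.800e+00 -1.000e-01  1.387e+02] turn [ 0.001 -0.004 -0.001] then shift in target axes [-1.300e+00  1.000e-01  1.387e+02]
150 325 339 [513. 317. 121.] [513. 327. 121.]
160 151 383 [518. 187. 124.] [520. 359. 125.]
200 115 130 [550. 153. 120.] [550. 165. 119.]
210 131 137 [556. 168. 127.] [558. 169. 120.]
220 133 137 [564. 169. 128.] [566. 168. 120.]
260 163 373 [600. 186. 123.] [601. 358. 125.]
```

View pics/w5.png

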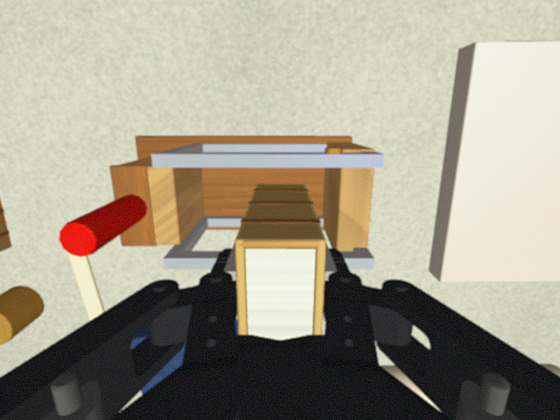

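The book hangs centred between the rails at (280,270) in the picture. The cheek is drawn back and the knob, at (90,225), is clear. Lowering.

arm_command(
  moves=[-1,-1.3,0,20,0,0,0,-1,0,0,30,0,0,0,-1,0,0,30,0,0,0,-1,0,0,25,0,0,0,-1,0,0,20,0,0,0,-1,0,0,6,0,0,0,-1,0,0,3,0,0,0,-1,0,0,0,0,0,0],
)

```text
clock: 26.35
tcp_pos: [0.5629, 0.2816, 0.0671]
orientation: [-0.0, 0.005, 1.0, 0.001]
wrist_force: [0.2, -0.6, -2.1]
finger_gap: 0.0316
grip_force: 34.1
```

arm_command(
  moves=[-1,0,0,1,0,0,0,-1,0,0,1,0,0,0,-1,0,0,1,0,0,0,-1,0,0,0,0,0,0],
)

```text
clock: 26.85
tcp_pos: [0.5624, 0.2813, 0.0632]
orientation: [-0.001, 0.005, 1.0, 0.001]
wrist_force: [0.1, -0.2, -1.8]
finger_gap: 0.0317
grip_force: 34.1
```

arm_command(
  moves=[-1,0,0,1,0,0,0,-1,0,0,1,0,0,0,-1,0,0,0,0,0,0],
)

```text
clock: 27.22
tcp_pos: [0.5624, 0.2813, 0.0611]
orientation: [-0.001, 0.005, 1.0, 0.001]
wrist_force: [1.0, 0.6, -1.8]
finger_gap: 0.0314
grip_force: 34.1
```

arm_command(
  moves=[-1,0,0,0.8,0,0,0,-1,0,0,0,0,0,0],
)

```text
clock: 27.48
tcp_pos: [0.5625, 0.2813, 0.0604]
orientation: [-0.001, 0.005, 1.0, 0.001]
wrist_force: [0.5, 0.3, -1.5]
finger_gap: 0.0317
grip_force: 34.1
```

arm_command(
  moves=[-1,0,0,0.8,0,0,0,-1,0,0,0,0,0,0],
)

```text
clock: 27.72
tcp_pos: [0.5626, 0.2814, 0.0601]
orientation: [-0.001, 0.005, 1.0, 0.001]
wrist_force: [-1.1, 0.4, 1.9]
finger_gap: 0.0314
grip_force: 34.3
```

arm_command(
  moves=[-1,0,0,0.6,0,0,0,-1,0,0,0,0,0,0],
)

```text
clock: 27.98
tcp_pos: [0.5626, 0.2814, 0.06]
orientation: [-0.001, 0.005, 1.0, 0.001]
wrist_force: [-2.1, -1.3, 5.6]
finger_gap: 0.0319
grip_force: 34.9
```

arm_command(
  moves=[0.13,0,0,0,0,0,0,0.13,0,0,0,0,0,0,0.13,0,0,0,0,0,0,0.13,0,0,0,0,0,0,0.13,0,0,-15,0,0,0,0.13,0,0,-30,0,0,0,0.13,0,0,-40,0,0,0,0.13,0,0,-45,0,0,0],
)

```text
clock: 28.98
tcp_pos: [0.5625, 0.281, 0.191]
orientation: [-0.001, 0.005, 1.0, 0.001]
wrist_force: [0.6, 0.6, -0.2]
finger_gap: 0.048
grip_force: 0.0
```

arm_command(
  moves=[1,0,0,-40,0,0,0,1,0,-40,-20,0,0,0,1,0,-40,0,0,0,0,1,0,-43,0,0,0,0,1,0,0,0,0,0,0],
)

```text
clock: 29.6
tcp_pos: [0.5618, 0.1556, 0.2504]
orientation: [-0.0, 0.007, 1.0, 0.001]
wrist_force: [0.5, 0.4, 0.1]
finger_gap: 0.0856
grip_force: 0.0
```

```bash
python3 - <<'E'
from h import *
p,d,X=cam('wrist'); cv2.imwrite('pics/w6.png',p); np.save('w6.npy',X)
print(get_state()['tcp_pos'])
for lo,hi,n in [(.170,.182,'knob'),(.098,.113,'cheek/book')]:
    m=(X[...,2]>lo)&(X[...,2]<hi)&(np.abs(X[...,0]-.562)<.036)&(X[...,1]>.08)&(X[...,1]<.37)
    k,l,st,_=cv2.connectedComponentsWithStats(m.astype(np.uint8))
    for i in range(1,k):
        if st[i,4]>80:
            P=X[l==i]; print(n,st[i],[np.round(v,1) for v in cv2.minAreaRect((P[:,:2]*1000).astype(np.float32))],np.median(P[:,2]).round(4))
E
```

```text
[0.56183197 0.15696536 0.25018103]
knob [266 195  31  31 711] [array([559.9, 158.1]), array([23.1, 22.5]), np.float64(74.0)] 0.1764
cheek/book [ 266  156   55   73 2324] [array([562. , 170.4]), array([72. , 55.3]), np.float64(0.0)] 0.1041
cheek/book [ 444  156   41   68 1971] [array([563.2, 345.3]), array([69.6, 30. ]), np.float64(0.1)] 0.1029
cheek/book [ 384  162   42   58 2017] [array([562.6, 282.4]), array([32.9, 58. ]), np.float64(89.3)] 0.1071
```

View pics/w6.png

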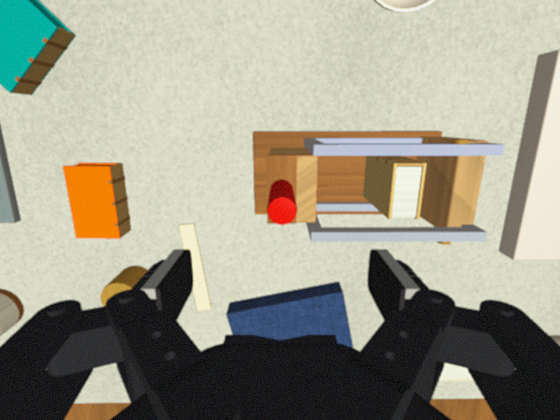

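The book stands square in the press at (405,190), centre (0.563, 0.282), with its head at 107 mm. The knob is at (280,205), position (0.560, 0.158). Next I grip the knob and slide.

arm_command(
  moves=[1,1.5,1,30,0,0,0,1,0,0,35,0,0,0,1,0,0,35,0,0,0,1,0,0,11,0,0,0,-1,0,0,0,0,0,0,-1,0,0,0,0,0,0,-1,0,0,0,0,0,0,-1,0,0,0,0,0,0],
  newtons=40,
)

```text
clock: 30.65
tcp_pos: [0.5609, 0.159, 0.1394]
orientation: [0.0, 0.005, 1.0, 0.001]
wrist_force: [-0.5, -0.4, 5.4]
finger_gap: 0.0233
grip_force: 39.0
```

arm_command(
  moves=[-1,0,0,0,0,0,0,-1,0,0,0,0,0,0,-1,0,0,0,0,0,0],
)

```text
clock: 31.02
tcp_pos: [0.5609, 0.159, 0.1394]
orientation: [0.0, 0.005, 1.0, 0.001]
wrist_force: [-1.4, -1.4, 5.4]
finger_gap: 0.0229
grip_force: 39.2
```

arm_command(
  moves=[-1,0,6,0,0,0,0,-1,0,10,0,0,0,0,-1,0,10,0,0,0,0,-1,0,10,0,0,0,0,-1,0,10,0,0,0,0,-1,0,10,0,0,0,0,-1,0,6,0,0,0,0,-1,0,0,0,0,0,0],
)

```text
clock: 32.02
tcp_pos: [0.5616, 0.2213, 0.1394]
orientation: [0.001, 0.005, 1.0, 0.001]
wrist_force: [0.4, -1.2, 4.3]
finger_gap: 0.0229
grip_force: 39.1
```

arm_command(
  moves=[-1,0,5,0,0,0,0,-1,0,3,0,0,0,0,-1,0,3,0,0,0,0,-1,0,4,0,0,0,0,-1,0,4,0,0,0,0,-1,0,4,0,0,0,0,-1,0,4,0,0,0,0,-1,0,3,0,0,0,0],
)

```text
clock: 33.02
tcp_pos: [0.562, 0.2501, 0.1395]
orientation: [0.001, 0.006, 1.0, -0.0]
wrist_force: [0.2, -6.3, 6.3]
finger_gap: 0.0231
grip_force: 39.3
```

arm_command(
  moves=[-1,0,2,0,0,0,0,-1,0,2,0,0,0,0,-1,0,2,0,0,0,0],
)

```text
clock: 33.4
tcp_pos: [0.5621, 0.256, 0.1395]
orientation: [0.001, 0.006, 1.0, -0.0]
wrist_force: [0.5, -5.3, 5.6]
finger_gap: 0.0229
grip_force: 39.2
```

arm_command(
  moves=[-1,0,1,0,0,0,0,-1,0,1,0,0,0,0,-1,0,1,0,0,0,0],
)

```text
clock: 33.78
tcp_pos: [0.5621, 0.259, 0.1394]
orientation: [0.0, 0.006, 1.0, -0.0]
wrist_force: [1.4, -4.9, 5.4]
finger_gap: 0.0224
grip_force: 39.2
```

arm_command(
  moves=[-1,0,1,0,0,0,0,-1,0,1,0,0,0,0],
)

```text
clock: 34.02
tcp_pos: [0.5621, 0.261, 0.1394]
orientation: [0.0, 0.006, 1.0, -0.0]
wrist_force: [0.2, -4.2, 5.7]
finger_gap: 0.0228
grip_force: 39.2
```

arm_command(
  moves=[-1,0,1,0,0,0,0],
)

```text
clock: 34.15
tcp_pos: [0.5621, 0.262, 0.1394]
orientation: [0.0, 0.006, 1.0, -0.0]
wrist_force: [0.7, -4.9, 6.3]
finger_gap: 0.0229
grip_force: 39.2
```

arm_command(
  moves=[-1,0,1,0,0,0,0],
)

```text
clock: 34.28
tcp_pos: [0.5621, 0.2628, 0.1394]
orientation: [0.0, 0.006, 1.0, -0.0]
wrist_force: [1.1, -8.7, 6.0]
finger_gap: 0.0232
grip_force: 39.4
```

Force is beginning to rise, so I continue in small steps.

arm_command(
  moves=[-1,0,0.5,0,0,0,0],
)

```text
clock: 34.4
tcp_pos: [0.5622, 0.2628, 0.1394]
orientation: [0.0, 0.006, 1.0, -0.001]
wrist_force: [1.1, -9.3, 6.4]
finger_gap: 0.023
grip_force: 39.5
```

arm_command(
  moves=[-1,0,0.5,0,0,0,0],
)

```text
clock: 34.52
tcp_pos: [0.5621, 0.2628, 0.1394]
orientation: [0.0, 0.006, 1.0, -0.001]
wrist_force: [0.6, -10.0, 7.4]
finger_gap: 0.0232
grip_force: 39.6
```

arm_command(
  moves=[-1,0,1,0,0,0,0,-1,0,1,0,0,0,0,-1,0,0,0,0,0,0],
)

```text
clock: 34.9
tcp_pos: [0.5621, 0.2628, 0.1394]
orientation: [0.0, 0.007, 1.0, -0.003]
wrist_force: [0.6, -15.5, 8.1]
finger_gap: 0.0232
grip_force: 40.0
```

arm_command(
  moves=[1,0,0,0,0,0,0,1,0,0,0,0,0,0,1,0,0,0,0,0,0,1,0,0,-15,0,0,0,1,0,0,-40,0,0,0,1,0,0,-40,0,0,0,1,0,-30,-20,0,0,0,1,0,-30,0,0,0,0],
)

```text
clock: 35.9
tcp_pos: [0.5618, 0.2073, 0.2566]
orientation: [0.002, 0.004, 1.0, 0.001]
wrist_force: [-0.2, 0.4, 0.2]
finger_gap: 0.0855
grip_force: 0.0
```

```bash
python3 - <<'E'
from h import *
p,d,X=cam('wrist'); cv2.imwrite('pics/w7.png',p)
print(get_state()['tcp_pos'],get_state()['clock'])
for lo,hi,n in [(.170,.182,'knob'),(.097,.113,'cheek/book')]:
    m=(X[...,2]>lo)&(X[...,2]<hi)&(np.abs(X[...,0]-.562)<.034)&(X[...,1]>.08)&(X[...,1]<.37)
    k,l,st,_=cv2.connectedComponentsWithStats(m.astype(np.uint8))
    for i in range(1,k):
        if st[i,4]>80:
            P=X[l==i]; print(n,st[i],[np.round(v,1) for v in cv2.minAreaRect((P[:,:2]*1000).astype(np.float32))],np.median(P[:,2]).round(4))
q=X[:,:,:]; 
r=int(np.argmin(np.abs(np.nan_to_num(X[:,420,0])-.562))); print(r,[(c,*(X[r,c,1:]*1000).round(0)) for c in range(330,480,6)])
cv2.imwrite('pics/w7c.png',cv2.resize(p[110:260,230:530],None,fx=2.6,fy=2.6,interpolation=cv2.INTER_CUBIC))
E
```

```text
[0.56136452 0.2037759  0.25561699] 35.95
knob [333 194  31  30 693] [array([561.3, 263.2]), array([22.5, 23.1]), np.float64(45.5)] 0.1765
cheek/book [ 317  156  113   66 5426] [array([562.1, 304.1]), array([111.4,  68.1]), np.float64(89.7)] 0.1045
388 [(330, np.float64(218.0), np.float64(355.0)), (336, np.float64(219.0), np.float64(356.0)), (342, np.float64(220.0), np.float64(355.0)), (348, np.float64(221.0), np.float64(355.0)), (354, np.float64(223.0), np.float64(355.0)), (360, np.float64(223.0), np.float64(356.0)), (366, np.float64(225.0), np.float64(355.0)), (372, np.float64(226.0), np.float64(356.0)), (378, np.float64(226.0), np.float64(357.0)), (384, np.float64(228.0), np.float64(357.0)), (390, np.float64(230.0), np.float64(355.0)), (396, np.float64(230.0), np.float64(356.0)), (402, np.float64(232.0), np.float64(354.0)), (408, np.float64(233.0), np.float64(354.0)), (414, np.float64(237.0), np.float64(350.0)), (420, np.float64(246.0), np.float64(337.0)), (426, np.float64(247.0), np.float64(338.0)), (432, np.float64(252.0), np.float64(333.0)), (438, np.float64(477.0), np.float64(2.0)), (444, np.float64(488.0), np.float64(0.0)), (450, np.float64(498.0), np.float64(1.0)), (456, np.float64(509.0), np.float64(1.0)), (462, np.float64(520.0), np.float64(-0.0)), (468, np.float64(530.0), np.float64(1.0)), (474, np.float64(538.0), np.float64(3.0))]
```

View pics/w7c.png

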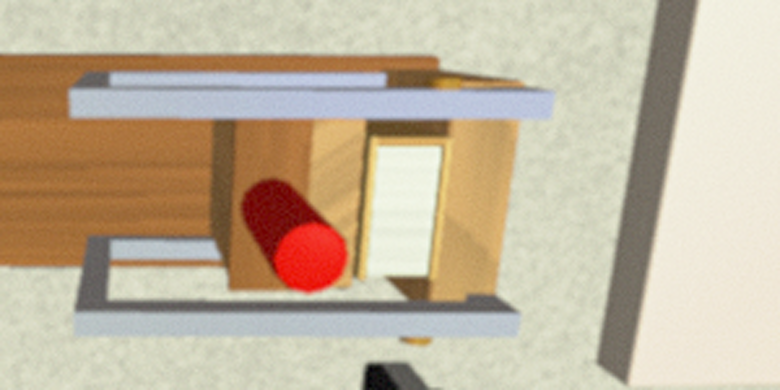

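The book stands head up (crop (405,210)), flush between both cheeks. Cheek, book and cheek together measure 111 mm against about 112 mm expected, so there is no play. The gripper is clear.

```bash
python3 -c "
from workcell import *
print(hand_in())"
```

```text
the job is handed in; nothing more can be done
None
```

The parchment book stands head up in the press, held flat against the fixed cheek by the sliding cheek with no visible play; the gripper is clear, and the job was handed in at about 36 s of the 72 s allowed.

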